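# Set and start the orbital shaker by fingertip

### The arm

A 6-joint arm with a two-finger parallel gripper is mounted at the origin on a cart in front of the work surface, level with it; the furniture and walls round the work are solid. World frame = base frame: x ahead of the robot, y to its left, z up, the work surface at z = 0. Lengths are in m, angles in rad, forces in N, time in s.
With the tool pointing down it reaches from about 0.35 to 0.975 m from the base axis. Payload 7.1 kg.
Tool frame: the origin (TCP) lies at the very end of the fingers, on their centre line; the grasp point (between the pads) lies bot.hold_point_z behind it (bot.hold_point_z is the distance from the TCP to the grasp point, in m); z points along the fingers, y is the line along which they close (so a half turn about z gives the same grasp; the last joint's range is limited). The gripper opens to 88 mm and grips with 3 to 60 N. Pads are 20 mm wide; open, the fingers measure 115 mm over their backs; the gripper's body (75 mm by 178 mm) begins 61 mm behind the grasp point.
Start: joints at [-1.31, 0.423, 1.63, -0, 1.089, -0.019], TCP at [0.173, -0.601, 0.223] pointing down, gripper open.
Joint ranges: [-3, 3], [-0.9, 2.11], [0.09, 2.58], [-1.31, 4.45], [0.11, 2.69], [-2.54, 2.54]. Speed limits (rad/s): [2.39, 2.39, 3.01, 3.14, 3.14, 3.14].

### API

Orientations are given as a unit quaternion [w, x, y, z].
In Python, from plant import bot, vision gives the robot as it stands (bot), with the cameras (vision).
- The arm moves only by the shell command python3 shift.py, which reads ROWS from standard input. ROWS is 1 to 20 rows, one to a line, with the numbers parted by commas; each row has 7 numbers: the finger opening in m, then dx, dy, dz in parts of the range, where 1.0 means 0.4 m, then a rotation vector rx, ry, rz in parts of the range, where 1.0 means pi/2 rad; each row shifts and turns the commanded pose from where the row before left it, along the tool's axes as they then stand; what a row does not reach is not made up. A row lasts 1/12 s, in which the tool goes at most 0.0417 m and 0.125 rad, less where a joint would pass 70% of its speed; a pose out of reach is approached as far as the arm can. The fingers move at their own pace and stop on an object; the grip force is fixed at half the most. Time passes only in rows, so rows that do not move let the fingers close. It prints the time, the measured TCP pose, the force, the opening and the grip force at its end. No shift or turn number may pass 1 either way. Input that does not fit is refused with a message, and nothing moves.
- bot.observe(): the state, without advancing time (a new reading comes with each control period).
- vision.read_camera(name): name is "side" or "top"; returns the picture (480x640x3 uint8, blue, green, red); there is no depth.
- vision.camera_info(name): a dict with "intrinsics" (3x3 intrinsics, pixels), "position" and "rotation" of the camera in the world. Camera axes: x right, y down, z forward; pixel columns grow to the right and rows downward; lengths in m; the calibration is good to about 2 mm. A picture is of the moment at which its call begins. camera_info takes no time and is no camera call.
- bot.close_job(): hands the job in; it is judged then, once.
The state is a dict: "clock": time; "qpos": joint angles; "dq": joint speeds; "joint_torque": joint torques, N m; "position": TCP position; "tool_rot": TCP orientation; "ft_force": force on the tool from outside, world axes, zero at the start; "torque": the same for the moment, N m; "width": finger opening in m; "grip_force": force on a finger pad.
Only numpy, scipy, OpenCV 4.12 (cv2) and the standard library are available. Lean on these libraries where they do the work, as an engineer would, in place of code of your own. Each camera call takes 0.05 s, during which the arm holds its last target. There are 200 camera calls.

### The job

Start the orbital shaker for the two dishes standing on it: with the fingertips, push the pointer of the left dial (blue cap, speed) round to the fourth white dot after its red dot, and the pointer of the right dial (yellow cap, time) back to the second white dot after its red dot, each clicked home on its dot. Only then press the green start key between the dials fully down and let it come up again. Work gently, do not take a dial between the fingers, and leave the dishes, the tube and the tape where they are.

Things in the scene. Friction and masses are not known exactly. Their poses are not given: they have to be found in the camera images.
- shaker: white bench shaker, 250 mm deep (x), 240 wide (y), 78 high, fixed. Origin: centre of its underside; its x points away from the operator, y to his left, z up. The front 80 mm is a dark panel sloping down towards -x by 12 degrees (0.209 rad), its surface through (-83, 0, 50) mm. Behind, from x = -35 to 125 mm, a platform with its rubber top 78 mm above the worktop
- speed_dial: left dial (blue cap), black pointer knob 20 mm high. Origin: on its axis at the panel's surface; z out of the panel, y along the pointer. Hub 30 mm across (disc 39 mm below 8 mm height). Pointer: nose 10 mm wide, 5 to 20 mm above the panel, tip 34 mm from the axis. Seven dots at radius 42 mm, 30 degrees apart: red at the left, then six white clockwise over the far side to the right
- speed_dial_turn (a joint): angle of the speed dial, rad: 0 = pointer at the red dot (shaker's +y), growing clockwise seen from above, 0.524 a dot (fourth white dot 2.094; stops just past 0 and 3.14). It clicks: about 5 N sideways near the nose's tip takes it over the crest halfway to the next dot, then it snaps on to that dot by itself and stays. It may start balanced on a crest
- time_dial: right dial on the panel (yellow cap), the same knob, frame and dots as the left one
- time_dial_turn (a joint): angle of the time dial, rad, as for the speed dial: 0 = red dot at the left, growing clockwise, 0.524 a dot (second white dot 1.047), the same clicks
- start_key_top (a point): centre of the top face of the green round start key, 22 mm across, between the dials; it stands 7.5 mm above the panel. Axes as the panel: z out of it
- start_key_press (a joint): travel of the start key into the panel, m: 0 = up, 0.004 = fully down; it springs back; 1.3 N to start, 5 N fully down, rigid beyond
- dish_left: petri dish, 89 mm across, 15 mm high, loose on the left of the shaker's platform; origin: centre of its underside
- dish_right: petri dish, 89 mm across, 15 mm high, loose on the right of the platform; origin: centre of its underside
- tube: capped 50 ml tube with blue cap, 34 mm across, 114 mm tall, standing loose on the worktop to the right of the shaker; origin: centre of its underside
- tape: green roll of label tape, 78 mm across, 19 mm high, lying loose on the worktop to the right of the shaker; origin: centre of its underside

How it is judged:
On the way, in this order (a step that is already met when the one before it is completed fails the run):
1. both dials set: speed at its fourth white dot, time at its second, the start key not yet pressed (value of joint speed_dial_turn between 1.964 and 2.224 rad and value of joint time_dial_turn between 0.917 and 1.177 rad and value of joint start_key_press below 0.001 m), for 0.2 s.
2. the start key pressed down (value of joint start_key_press above 0.0034 m), for 0.05 s.
At the end, for the whole second after the job is handed in: the speed dial rests on its fourth white dot and the time dial on its second (each within 0.13 rad, about 7 degrees), the start key has come up, the dishes lie on the platform and the tube stands (value of joint speed_dial_turn between 1.964 and 2.224 rad and value of joint time_dial_turn between 0.917 and 1.177 rad and value of joint start_key_press below 0.0008 m and height (world z) of each of dish_left, dish_right above 0.072 m and angle between tube's own z axis and vertical below 0.1 rad); the robot touches nothing.
It fails at once if the start key is pressed while a dial is not on its dot (value of joint start_key_press above 0.002 m and (value of joint speed_dial_turn below 1.934 rad or value of joint speed_dial_turn above 2.254 rad or value of joint time_dial_turn below 0.887 rad or value of joint time_dial_turn above 1.207 rad)).
It fails at once if a dial is taken between the fingers (the point between the finger pads comes down over the knob) ((x of the grasp point in the frame of speed_dial between -0.009 and 0.009 m and y of the grasp point in the frame of speed_dial between -0.012 and 0.034 m and z of the grasp point in the frame of speed_dial below 0.033 m) or (x of the grasp point in the frame of time_dial between -0.009 and 0.009 m and y of the grasp point in the frame of time_dial between -0.012 and 0.034 m and z of the grasp point in the frame of time_dial below 0.033 m)).
It fails at once if a dial is gripped or forced (the fingers press on it with more than 20 N), or the shaker or its key is pressed with more than 50 N (contact force between the fingers and speed_dial above 20 N or contact force between the fingers and time_dial above 20 N or contact force between the fingers and shaker above 50 N).
It fails at once if a dish, the tube or the tape is shifted by more than 15 mm or lifted, or the tube is tipped (distance of any of dish_left, dish_right, tube, tape from where it was at the start of the episode above 0.015 m or angle between tube's own z axis and vertical above 0.35 rad).
It also fails if it takes over 64 s, if anything falls off the work surface, if the arm or the gripper's body presses on something with over 40 N, if the wrist force passes 120 N, or if a joint passes its speed limit or range.

## Working session

There is one attempt and no reset: what is moved stays moved. The work goes in short steps, Python scripts to look and compute and a shell command to move; the robot and the scene stay as the last step left them, time stands still between calls to the robot, and variables do not carry over. Pictures are saved under pics/ and viewed, at most 10 in all, crops included, and the job is handed in when it is done.

```bash
ls; mkdir -p pics
python3 - <<'E'
from plant import bot, vision
import cv2
for n in("top","side"):
    cv2.imwrite(f"pics/{n}0.png",vision.read_camera(n)); c=vision.camera_info(n); print(n,c)
print(bot.observe(),bot.hold_point_z)
E
```

```text
pics
plant.py
shift.py
top {'intrinsics': array([[482.89473326,   0.        , 316.17763734],
       [  0.        , 482.89473326, 240.54167114],
       [  0.        ,   0.        ,   1.        ]]), 'position': array([0.45562408, 0.17779653, 0.91281562]), 'rotation': array([-0.03952905,  0.71527197, -0.69615155,  0.04686672])}
side {'intrinsics': array([[456.79162703,   0.        , 320.80954951],
       [  0.        , 456.79162703, 249.16407879],
       [  0.        ,   0.        ,   1.        ]]), 'position': array([0.35443014, 0.96082413, 0.38538782]), 'rotation': array([ 0.07433959, -0.08690761,  0.82025485, -0.56044864])}
{'clock': 0.1, 'qpos': array([-1.31000943e+00,  4.23790542e-01,  1.63058166e+00, -3.61884173e-05,
        1.08861007e+00, -1.89973603e-02]), 'dq': array([ 0.00055124, -0.00074099, -0.00322277,  0.00011044, -0.0005464 ,
       -0.00014049]), 'joint_torque': array([-1.53720110e-03, -5.45619893e+01, -2.74323303e+01,  6.45843451e-02,
        1.87950575e-02, -2.91827337e-05]), 'position': array([ 0.17248232, -0.6002157 ,  0.22197567]), 'tool_rot': array([-6.87803638e-04,  9.90229633e-01,  1.39444582e-01, -9.97025044e-05]), 'ft_force': array([ 0.38711416, -0.49627198, -1.06433106]), 'torque': array([ 0.01855896, -0.03152033,  0.0070384 ]), 'grip_force': 0.0, 'width': 0.08820408509107734} 0.0187
```

View pics/top0.png

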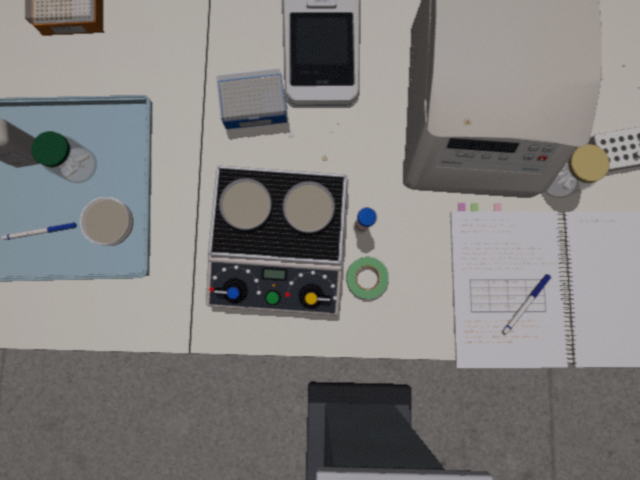

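View pics/side0.png

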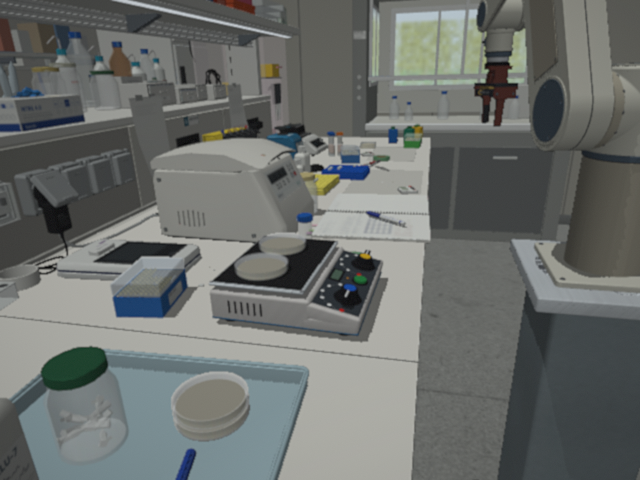

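The top view shows the shaker's panel at pixels x 210–340, y 260–313. The blue cap is at about (233,293), the yellow at (311,298) and the green key at (273,297). The speed pointer points left and the time pointer points right.

```bash
cat > h.py <<'E'
import cv2, numpy as np
from scipy.spatial.transform import Rotation as R
from plant import bot, vision
def rot(q): return R.from_quat(np.roll(q,-1)).as_matrix()
def ray(n,uv):
    c=vision.camera_info(n); d=rot(c["rotation"])@np.linalg.inv(c["intrinsics"])@np.r_[uv,1]
    return c["position"],d/np.linalg.norm(d)
def plane(n,uv,p0,nn):
    o,d=ray(n,uv); return o+d*((p0-o)@nn)/(d@nn)
def tri(a,b):
    o1,d1=ray("top",a);o2,d2=ray("side",b)
    s=np.linalg.lstsq(np.c_[d1,-d2],o2-o1,rcond=None)[0]
    p,q=o1+s[0]*d1,o2+s[1]*d2
    return (p+q)/2,np.linalg.norm(p-q)
def blobs(im,lo,hi,box,amin=4):
    h=cv2.cvtColor(im,cv2.COLOR_BGR2HSV); m=cv2.inRange(h,lo,hi)
    x0,y0,x1,y1=box; k=np.zeros_like(m);k[y0:y1,x0:x1]=m[y0:y1,x0:x1]
    n,_,st,c=cv2.connectedComponentsWithStats(k)
    return [(int(st[i,4]),c[i].round(2)) for i in range(1,n) if st[i,4]>=amin]
COL=dict(blue=((105,150,60),(130,255,255)),yel=((18,150,90),(32,255,255)),green=((45,120,40),(80,255,255)))
BOX=dict(top=(205,258,342,316),side=(310,240,385,330))
E
python3 - <<'E'
from h import *
I={n:cv2.imread(f"pics/{n}0.png") for n in("top","side")}
for k,(lo,hi) in COL.items():
    b={n:blobs(I[n],lo,hi,BOX[n]) for n in I}; print(k,b)
    a=[max(b[n],key=lambda t:t[0])[1] for n in I]; print(tri(*a))
for n in I:
    print(n,'red',blobs(I[n],(0,120,90),(8,255,255),BOX[n],2),blobs(I[n],(172,120,90),(180,255,255),BOX[n],2))
    print('white',blobs(I[n],(0,0,150),(180,60,255),BOX[n],1))
a=cv2.resize(I["top"][255:320,200:350],None,fx=5,fy=5,interpolation=cv2.INTER_CUBIC)
b=cv2.resize(I["side"][240:335,300:390],None,fx=3,fy=3,interpolation=cv2.INTER_CUBIC)
o=np.zeros((600,750,3),np.uint8);o[:325]=a[:, :750];o[325:325+275,:270]=b[:275]
cv2.imwrite("pics/z.png",o)
E
```

```text
blue {'top': [(119, array([232.63, 292.46]))], 'side': [(75, array([349.69, 287.12]))]}
(array([0.46511443, 0.31339676, 0.06590892]), np.float64(0.0007532623604653808))
yel {'top': [(112, array([310.58, 298.11]))], 'side': [(41, array([364.8 , 255.95]))]}
(array([0.45940446, 0.17756361, 0.06552991]), np.float64(0.0016965280243311915))
green {'top': [(142, array([272.08, 297.42]))], 'side': [(87, array([359.91, 279.39]))]}
(array([0.45856323, 0.24585345, 0.04899452]), np.float64(0.0010707548595017707))
top red [(14, array([210.64, 288.86])), (9, array([286.56, 294.22]))] [(3, array([212.  , 287.33])), (2, array([210.5, 291. ])), (10, array([287.7, 293.5])), (2, array([285.5, 295.5]))]
white [(257, array([214.77, 299.88])), (342, array([274.14, 262.5 ])), (1, array([276., 258.])), (12, array([291.5, 258.5])), (2, array([301.5, 259. ])), (17, array([307.76, 259.53])), (3, array([339.67, 258.67])), (37, array([326.11, 260.84])), (4, array([235.5, 266.5])), (4, array([223.5, 269.5])), (4, array([247.5, 270.5])), (4, array([312.5, 272.5])), (4, array([300.5, 274.5])), (4, array([214.5, 277.5])), (3, array([324.33, 276.33])), (4, array([255.75, 280.  ])), (3, array([290.67, 282.67])), (4, array([332.5, 285.5])), (1, array([208., 290.])), (4, array([258.25, 292.  ])), (6, array([335. , 297.5])), (21, array([340.76, 308.81]))]
side red [(4, array([358.5, 274. ])), (11, array([341.27, 310.  ]))] [(4, array([358.5, 273. ])), (3, array([340.  , 308.33]))]
white [(667, array([364.7 , 248.79])), (1, array([333., 246.])), (1, array([331., 249.])), (1, array([329., 252.])), (1, array([366., 253.])), (9, array([316., 270.])), (52, array([318.87, 280.42])), (2, array([311.5, 276.5])), (1, array([310., 279.])), (1, array([329., 285.])), (2, array([339.5, 284. ])), (3, array([322., 290.])), (4, array([346.5, 292.5])), (259, array([380.3 , 315.76])), (2, array([321.5, 297. ])), (153, array([333.73, 311.55])), (5, array([329.2, 304.4]))]
```

View pics/z.png

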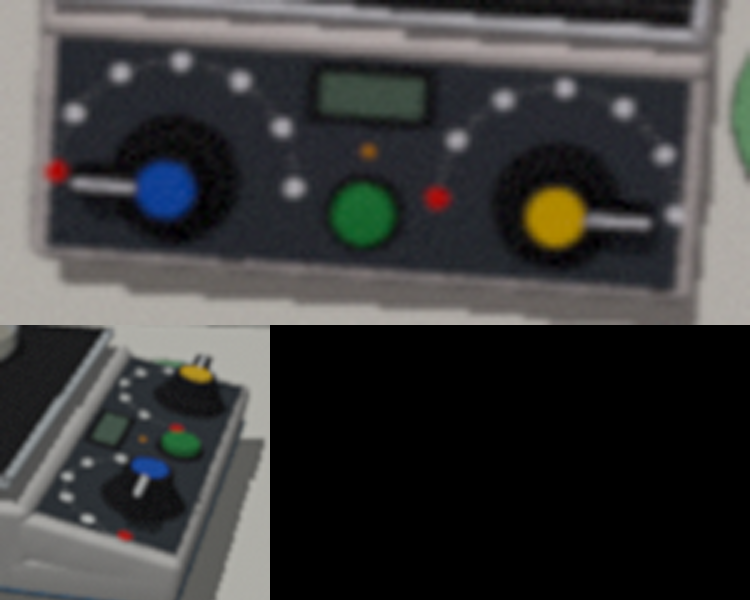

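```bash
cat > fit.py <<'E'
from h import *
from scipy.optimize import least_squares
S=[(211.2,289),(214.5,277.5),(223.5,269.5),(235.5,266.5),(247.5,270.5),(255.75,280),(258.25,292)]
T=[(287,294.2),(290.67,282.67),(300.5,274.5),(312.5,272.5),(324.33,276.33),(332.5,285.5),(335,297.5)]
def frame(yaw): return R.from_euler('ZY',[yaw,-0.209]).as_matrix()  # cols: panel x (uphill), y, normal
A=np.arange(7)*np.pi/6
ref=np.c_[.042*np.sin(A),.042*np.cos(A)]
def res(p):
    ox,oy,yaw,cs,us,ct,ut=p; F=frame(yaw); o=R.from_euler('z',yaw).apply([-.083,0,.05])+[ox,oy,0]
    r=[]
    for P,c,u in((S,cs,us),(T,ct,ut)):
        q=np.array([(plane("top",x,o,F[:,2])-o)@F for x in P])[:,:2]; r.append(q-ref-[u,c])
    return np.r_[np.concatenate(r).ravel(),(us-ut)*10, (us+ut)*.001,(cs+ct)*10]
def solve():
    s=least_squares(res,[.54,.25,0,.068,0,-.068,0]); p=s.x; F=frame(p[2])
    o=R.from_euler('z',p[2]).apply([-.083,0,.05])+[p[0],p[1],0]
    return p,s,F,o,{k:o+F@[u,c,0] for k,c,u in(("S",p[3],p[4]),("T",p[5],p[6]))}
E
python3 - <<'E'
from fit import *
p,s,F,o,C=solve()
print(p.round(4),abs(s.fun).max()); print(C,'caps',{k:C[k]+F[:,2]*.02 for k in C})
print(F.round(3))
print('key', o+F[:,2]*.0075, plane("top",(272.08,297.42),o+F[:,2]*.0075,F[:,2]))
for k,t in(("S",(232.63,292.46)),("T",(310.58,298.11))):print(plane("top",t,C[k]+F[:,2]*.02,F[:,2]))
# pointer angles from white line on nose top (crop px/5)
for k,l in(("S",[(75,184),(135,188)]),("T",[(588,219),(650,224)])):
    q=[(plane("top",(200+x/5-.4,255+y/5-.4),C[k]+F[:,2]*.02,F[:,2])-C[k])@F for x,y in l]
    print(k,np.round(q,4),[np.arctan2(v[0],v[1]) for v in q])
E
```

```text
[ 0.5104  0.2423 -0.0424  0.0673  0.0389 -0.0673  0.0389] 0.0010512214960174682
{'S': array([0.46831339, 0.31153503, 0.05806986]), 'T': array([0.46259523, 0.17697208, 0.05806823])} caps {'S': array([0.46416749, 0.31171098, 0.07763463]), 'T': array([0.45844932, 0.17714803, 0.07763301])}
[[ 0.977  0.042 -0.207]
 [-0.041  0.999  0.009]
 [ 0.207  0.     0.978]]
key [0.42588973 0.24593258 0.05733679] [0.45799077 0.24458586 0.06415132]
[0.46461499 0.31144517 0.07773185]
[0.45852164 0.17745612 0.07764556]
S [[0.0001 0.0307 0.02  ]
 [0.0002 0.0101 0.02  ]] [np.float64(0.00442813106984025), np.float64(0.019120957806430933)]
T [[ 0.0004 -0.0111  0.02  ]
 [ 0.0001 -0.0324  0.02  ]] [np.float64(3.1095180703125713), np.float64(3.138109997373202)]
```

```bash
cat > fit2.py <<'E'
from fit import *
SS={0:(341,309.5),1:(329.2,304.4),2:(321.5,297),3:(322,290),4:(329,285),5:(339.5,284)}
TS={0:(358.5,273.5)}
def proj(n,X):
    c=vision.camera_info(n); x=c["intrinsics"]@(rot(c["rotation"]).T@(X-c["position"])); return x[:2]/x[2]
def geom(p):
    ox,oy,yaw,c,u,k=p; F=frame(yaw); o=R.from_euler('z',yaw).apply([-.083,0,.05])+[ox,oy,0]
    return F,o,{"S":o+F@[u,c,0],"T":o+F@[u,-c,0],"K":o+F@[k,0,.0075]}
def res2(p):
    F,o,C=geom(p); r=[]
    for P,D,k in((S,SS,"S"),(T,TS,"T")):
        for i in range(7):
            X=C[k]+F@np.r_[ref[i],0]; r.append(proj("top",X)-P[i])
            if i in D: r.append(proj("side",X)-D[i])
    for k,h,a,b in(("S",.02,(232.63,292.46),(349.69,287.12)),("T",.02,(310.58,298.11),(364.8,256.5)),("K",0,(272.08,297.42),(359.91,279.39))):
        X=C[k]+F@[0,0,h]; r+= [proj("top",X)-a,proj("side",X)-b]
    return np.concatenate(r)
s=least_squares(res2,[.54,.25,0,.068,0,0],loss="soft_l1"); P=s.x; F,O,C=geom(P)
E
python3 - <<'E'
from fit2 import *
print(P.round(4),C); print(res2(P).reshape(-1,2).round(1).tolist())
for k,v in dict(fl=[-.035,.12,.078],fr=[-.035,-.12,.078],bl=[.125,.12,.078],br=[.125,-.12,.078]).items():
    X=R.from_euler('z',P[2]).apply(v)+[P[0],P[1],0]; print(k,proj("top",X).round(1),proj("side",X).round(1))
E
```

```text
[ 0.5639  0.2408 -0.0461  0.0682 -0.0151 -0.0216] {'S': array([0.46942042, 0.31336903, 0.04687248]), 'T': array([0.4631416 , 0.17715843, 0.04687248]), 'K': array([0.45833044, 0.24563022, 0.05285124])}
[[-0.3, -0.7], [0.3, 0.5], [0.2, -0.7], [-0.1, -0.1], [0.3, -0.6], [0.9, -0.0], [0.3, 0.2], [0.6, 0.2], [-0.0, 0.2], [0.1, 0.7], [-0.2, -0.2], [0.6, 0.4], [-0.3, -0.3], [0.3, -0.4], [0.3, 0.5], [0.6, -0.2], [-0.0, 0.0], [0.0, -0.2], [-0.2, -0.1], [-0.4, -0.1], [-0.7, -0.2], [-0.2, -0.3], [0.1, -0.3], [0.1, -0.3], [0.7, -1.0], [-0.1, -0.2], [0.5, -2.1]]
fl [205.2 251.1] [299.3 290.3]
fr [343.3 261.3] [337.1 237.9]
bl [214.2 161.6] [204.8 280.4]
br [349.2 171.5] [262.3 232.6]
```

The joint two-view fit agrees to within 1 px. Dial axes are S (0.469, 0.313, 0.047) and T (0.463, 0.177, 0.047), and the key top is at (0.458, 0.246, 0.053). The speed pointer is at 0 and the time pointer at π. I'll work in panel axes with the fingers closed.

```bash
python3 - <<'E'
s=open('fit2.py').read()
E
cat > go.py <<'E'
import numpy as np
from scipy.spatial.transform import Rotation as R
from plant import bot, vision
from fit2 import F,O,C
np.set_printoptions(suppress=True)
RT=np.c_[F[:,0],-F[:,1],-F[:,2]]
def st():
    o=bot.observe(); return o,R.from_quat(np.roll(o["tool_rot"],-1)).as_matrix()
def pan(k):  # TCP relative to S/T/K in panel axes, mm
    o,M=st(); return ((o["position"]-C[k])@F*1000).round(1)
def todo(X):
    o,M=st(); return (M.T@(X-o["position"])).round(4), R.from_matrix(M.T@RT).as_rotvec().round(3)
E
python3 - <<'E'
from go import *
o,M=st(); p=o["position"]
w=np.array([.40,-.45,.22]); w2=C["S"]+F@[-.03,.034,.10]; w2h=np.r_[.40,.30,.22]
print(todo(w), M.T@(w2h-w), RT.T@(w2-w2h), w2)
E
```

```text
Traceback (most recent call last):
  File "go.py", line 4, in <module>
    from fit2 import F,O,C
  File "fit2.py", line 18, in <module>
    s=least_squares(res2,[.54,.25,0,.068,0,0],loss="soft_l1"); P=s.x; F,O,C=geom(P)
  File "fit2.py", line 13, in res2
    X=C[k]+F@np.r_[ref[i],0]; r.append(proj("top",X)-P[i])
                                       ~~~~^^^^^^^^^
  File "fit2.py", line 5, in proj
    c=vision.camera_info(n); x=c["intrinsics"]@(rot(c["rotation"]).T@(X-c["position"])); return x[:2]/x[2]
ValueError: time passes only in moves, steps and waits
```

```bash
python3 - <<'E'
s=open('go.py').read().replace("from fit2 import F,O,C","""F=R.from_euler('ZY',[-.0461,-.209]).as_matrix()
C=dict(S=np.array([.46942,.31337,.04687]),T=np.array([.46314,.17716,.04687]),K=np.array([.45833,.24563,.05285]))""")
open('go.py','w').write(s)
E
python3 - <<'E'
from go import *
o,M=st(); p=o["position"]
w=np.array([.40,-.45,.22]); w2=C["S"]+F@[-.03,.034,.10]; w2h=np.r_[.40,.30,.22]
print(todo(w), M.T@(w2h-w), RT.T@(w2-w2h), w2)
E
```

```text
(array([ 0.2602, -0.0815,  0.0021]), array([-0.035,  0.207,  0.325])) [ 0.20712334 -0.7208321   0.00100077] [ 0.00131315 -0.05055492  0.08362274] [0.42094472 0.34964246 0.13846944]
```

The rows are not in the units I measure in: shifts go in shares of 0.4 m and turns go in shares of pi/2 rad. I convert before sending: -0.036 m is -0.09, 0.032 m is 0.08.

```bash
echo '0,0.08,-0.025,0,0,0,0
0,0.08,-0.025,0,0,0,0
0,0.08,-0.025,0,0,0,0
0,0.08,-0.025,0,0,0,0
0,0.08,-0.025,0,0,0,0
0,0.08,-0.025,0,0,0,0
0,0.08,-0.025,0,0,0,0
0,0.08,-0.025,0,0,0,0
0,0.025,-0.09,0,0,0,0
0,0.025,-0.09,0,0,0,0
0,0.025,-0.09,0,0,0,0
0,0.025,-0.09,0,0,0,0
0,0.025,-0.09,0,0,0,0
0,0.025,-0.09,0,0,0,0
0,0.025,-0.09,0,0,0,0
0,0.025,-0.09,0,0,0,0
0,0.025,-0.09,0,0,0,0
0,0.025,-0.09,0,0,0,0
0,0.025,-0.09,0,0,0,0
0,0.025,-0.09,0,0,0,0' | python3 shift.py; python3 -c "
from go import *
print(todo(np.array([.4,.3,.22])),st()[0]['qpos'])"
```

```text
clock: 1.77
position: [0.392, -0.0031, 0.2227]
tool_rot: [0.0, 0.99, 0.139, 0.0]
ft_force: [0.8, -0.2, 0.1]
width: 0.0004
grip_force: 0.0
(array([ 0.0913, -0.2891,  0.0027]), array([-0.034,  0.207,  0.324])) [-0.03821213  0.06971506  2.11245044  0.0000125   0.9593024   1.25315162]
```

To row units: -0.036 m is -0.09, 0.0115 m is 0.0288, 0.081 rad is 0.0516.

```bash
echo '0,0.0288,-0.09,0,0,0,0
0,0.0288,-0.09,0,0,0,0
0,0.0288,-0.09,0,0,0,0
0,0.0288,-0.09,0,0,0,0
0,0.0288,-0.09,0,0,0,0
0,0.0288,-0.09,0,0,0,0
0,0.0288,-0.09,0,0,0,0
0,0.0288,-0.09,0,0,0,0
0,0,0,0,-0.0054,0.0331,0.0516
0,0,0,0,-0.0054,0.0331,0.0516
0,0,0,0,-0.0054,0.0331,0.0516
0,0,0,0,-0.0054,0.0331,0.0516
0,0,0,0,0,0,0' | python3 shift.py; python3 -c "
from go import *
print(todo(C['S']+F@[-.03,.034,.05]),pan('S'),st()[0]['qpos'])"
```

```text
clock: 2.85
position: [0.3998, 0.2971, 0.2219]
tool_rot: [0.003, 0.994, -0.023, 0.105]
ft_force: [-0.0, 0.2, -0.4]
width: 0.0007
grip_force: 0.0
(array([ 0.0008, -0.0536,  0.1355]), array([ 0.001, -0.001, -0.001])) [-31.  -19.5 185.5] [ 0.70404357  0.17454606  2.00869127 -0.19769366  0.81421834  2.44759738]
```

Joint 6 is near its limit, so I'll give the tool a half turn. After that, tool x points downhill (-u) and tool y points along +v.

To row units: -0.124 rad is -0.0789.

```bash
sed -i 's/RT=np.c_.*/RT=np.c_[-F[:,0],F[:,1],-F[:,2]]/' go.py; echo '0,0,0,0,0,0,-0.0789
0,0,0,0,0,0,-0.0789
0,0,0,0,0,0,-0.0789
0,0,0,0,0,0,-0.0789
0,0,0,0,0,0,-0.0789
0,0,0,0,0,0,-0.0789
0,0,0,0,0,0,-0.0789
0,0,0,0,0,0,-0.0789
0,0,0,0,0,0,-0.0789
0,0,0,0,0,0,-0.0789
0,0,0,0,0,0,-0.0789
0,0,0,0,0,0,-0.0789
0,0,0,0,0,0,-0.0789
0,0,0,0,0,0,-0.0789
0,0,0,0,0,0,-0.0789
0,0,0,0,0,0,-0.0789
0,0,0,0,0,0,-0.0789
0,0,0,0,0,0,-0.0789
0,0,0,0,0,0,-0.0789
0,0,0,0,0,0,-0.0789' | python3 shift.py; python3 -c "
from go import *
print(todo(C['S']+F@[-.03,.034,.05]),pan('S'),st()[0]['qpos'])"
```

```text
clock: 4.52
position: [0.4017, 0.2974, 0.2226]
tool_rot: [0.099, 0.34, 0.935, 0.031]
ft_force: [-0.2, 0.6, 0.7]
width: 0.0003
grip_force: 0.0
(array([0.0329, 0.0417, 0.1358]), array([-0.   , -0.001, -0.652])) [-29.  -19.1 185.8] [ 0.70034998  0.17603901  2.00447257 -0.19346677  0.81655064 -0.05023341]
```

To row units: 0.027 m is 0.0675, 0.026 m is 0.065, -0.124 rad is -0.0789.

```bash
echo '0,0,0,0,0,0,-0.0789
0,0,0,0,0,0,-0.0789
0,0,0,0,0,0,-0.0789
0,0,0,0,0,0,-0.0789
0,0,0,0,0,0,-0.0789
0,0,0,0,0,0,-0.0255
0,0,0.0675,0.0675,0,0,0
0,0,0.065,0.0675,0,0,0
0,0,0,0.0675,0,0,0
0,0,0,0.0675,0,0,0
0,0,0,0.0675,0,0,0
0,0,0,0,0,0,0
0,0,0,0,0,0,0' | python3 shift.py; python3 -c "
from go import *
print(todo(C['S']+F@[-.03,.034,.009]),pan('S'),st()[0]['qpos'],st()[0]['ft_force'])"
```

```text
clock: 5.6
position: [0.4317, 0.3482, 0.0895]
tool_rot: [0.103, 0.023, 0.994, -0.004]
ft_force: [0.2, 0.4, -0.1]
width: 0.0007
grip_force: 0.0
(array([0.0003, 0.001 , 0.0408]), array([-0.003, -0.002,  0.001])) [-29.6  33.1  49.8] [ 0.73937532  0.47319279  1.96956718 -0.27536053  0.57079301 -0.56313321] [ 0.24041218  0.39428684 -0.06542307]
```

To row units: 0.015 m is 0.0375, 0.008 m is 0.02.

```bash
echo '0,0,0,0.0375,0,0,0
0,0,0,0.0375,0,0,0
0,0,0,0.02,0,0,0
0,0,0,0.0075,0,0,0
0,0,0,0,0,0,0' | python3 shift.py
python3 - <<'E'
from go import *
import cv2
print(pan('S'))
a=cv2.resize(vision.read_camera("top")[220:340,190:350],None,fx=3.5,fy=3.5,interpolation=2)
b=cv2.resize(vision.read_camera("side")[225:345,290:400],None,fx=2,fy=2,interpolation=2)
o=np.zeros((420,790,3),np.uint8);o[:,:560]=a;o[:240,565:785]=b;cv2.imwrite("pics/d1.png",o)
E
```

```text
clock: 6.02
position: [0.4409, 0.3488, 0.0512]
tool_rot: [0.105, 0.023, 0.994, -0.002]
ft_force: [0.7, 0.5, 0.5]
width: 0.0006
grip_force: 0.0
[-28.6  34.1  10.5]
```

View pics/d1.png

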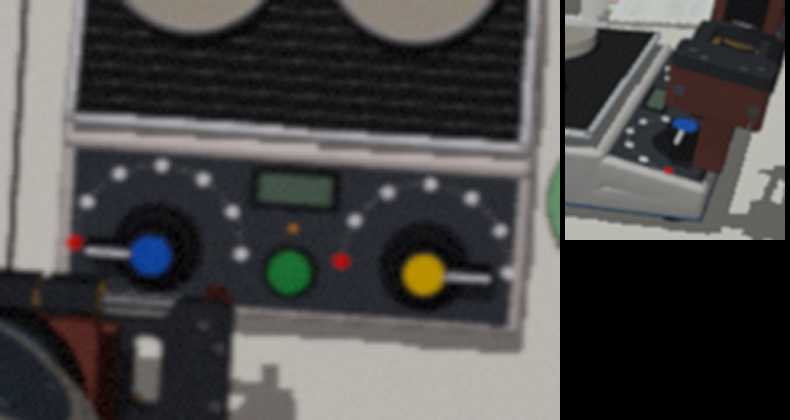

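The fingers stand just below the speed pointer and clear of it. I'll push slowly round the first two clicks.

To row units: -0.0035 m is -0.0088, -0.003 m is -0.0075.

```bash
echo '0,-0.0088,0,0,0,0,0
0,-0.0088,0,0,0,0,0
0,-0.0088,0,0,0,0,0
0,-0.0075,0,0,0,0,0
0,-0.005,0.0025,0,0,0,0
0,-0.005,0.0025,0,0,0,0
0,-0.005,0.0025,0,0,0,0
0,-0.005,0.0025,0,0,0,0
0,-0.005,0.0025,0,0,0,0
0,-0.005,0.0013,0,0,0,0
0,-0.005,0.0013,0,0,0,0
0,0,0,0,0,0,0' | python3 shift.py; python3 -c "
from go import *
print(todo(C['S']+F@[.0066,.0372,.009]),pan('S'))"
```

```text
clock: 7.12
position: [0.4687, 0.3539, 0.0567]
tool_rot: [0.105, 0.023, 0.994, -0.002]
ft_force: [1.2, 0.3, -0.6]
width: 0.0006
grip_force: 0.0
(array([-0.0071, -0.0033,  0.0011]), array([ 0.001,  0.002, -0.001])) [-0.5 40.5 10.1]
```

To row units: -0.0018 m is -0.0045, -0.0017 m is -0.0043.

```bash
echo '0,-0.0045,-0.002,0,0,0,0
0,-0.0045,-0.002,0,0,0,0
0,-0.0045,-0.002,0,0,0,0
0,-0.0045,-0.002,0,0,0,0
0,-0.0043,-0.0028,0,0,0,0
0,-0.0043,-0.0028,0,0,0,0
0,-0.0043,-0.0028,0,0,0,0
0,-0.0043,-0.0028,0,0,0,0
0,0,0,0,0,0,0' | python3 shift.py
python3 - <<'E'
from go import *
import cv2
print(pan('S'))
a=cv2.resize(vision.read_camera("top")[220:340,190:350],None,fx=3.5,fy=3.5,interpolation=2)
b=cv2.resize(vision.read_camera("side")[225:345,290:400],None,fx=2,fy=2,interpolation=2)
o=np.zeros((420,790,3),np.uint8);o[:,:560]=a;o[:240,565:785]=b;cv2.imwrite("pics/d2.png",o)
E
```

```text
clock: 7.87
position: [0.4817, 0.3449, 0.0594]
tool_rot: [0.105, 0.024, 0.994, -0.002]
ft_force: [-0.1, -0.8, 0.5]
width: 0.0004
grip_force: 0.0
[13.1 32.1 10. ]
```

View pics/d2.png

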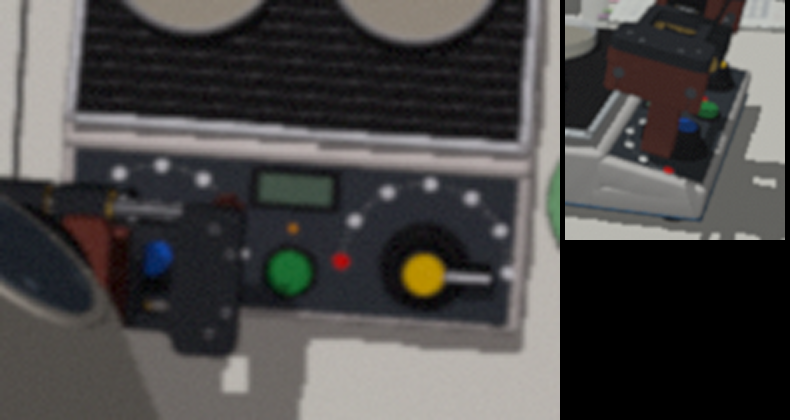

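To row units: -0.0018 m is -0.0045, -0.0017 m is -0.0043.

```bash
echo '0,-0.0043,-0.0035,0,0,0,0
0,-0.0043,-0.0035,0,0,0,0
0,-0.0043,-0.0035,0,0,0,0
0,-0.0043,-0.0035,0,0,0,0
0,-0.0045,-0.004,0,0,0,0
0,-0.0045,-0.004,0,0,0,0
0,-0.0045,-0.004,0,0,0,0
0,-0.0045,-0.004,0,0,0,0
0,-0.0045,-0.004,0,0,0,0
0,0,0,0,0,0,0' | python3 shift.py; python3 -c "
from go import *
print(pan('S'))"; echo '0,-0.005,-0.0045,0,0,0,0
0,-0.005,-0.0045,0,0,0,0
0,-0.005,-0.0045,0,0,0,0
0,-0.005,-0.0045,0,0,0,0
0,0,-0.0035,0,0,0,0
0,0,-0.0035,0,0,0,0
0,0,-0.0035,0,0,0,0
0,0,0,0,0,0,0' | python3 shift.py; python3 -c "
from go import *
print(pan('S'))"
```

```text
clock: 8.8
position: [0.4964, 0.3305, 0.0627]
tool_rot: [0.105, 0.024, 0.994, -0.002]
ft_force: [0.3, 0.7, -0.2]
width: 0.0005
grip_force: 0.0
[28.9 18.4 10. ]
clock: 9.47
position: [0.5031, 0.3188, 0.0641]
tool_rot: [0.105, 0.023, 0.994, -0.002]
ft_force: [-0.4, -0.2, -0.1]
width: 0.0003
grip_force: 0.0
[36.3  7.   9.9]
```

To row units: -0.03 m is -0.075, -0.025 m is -0.0625.

```bash
echo '0,0,0.0075,0,0,0,0
0,0,0.01,0,0,0,0
0,0,0,-0.0375,0,0,0
0,0,0,-0.0625,0,0,0
0,0,0,-0.0625,0,0,0
0,0.0275,-0.075,0,0,0,0
0,0.0275,-0.075,0,0,0,0
0,0.0275,-0.075,0,0,0,0
0,0.0275,-0.075,0,0,0,0
0,0.0275,-0.075,0,0,0,0
0,0.0275,-0.075,0,0,0,0
0,0,0,0,0,0,0
0,0,0,0,0,0,0' | python3 shift.py
python3 - <<'E'
from go import *
import cv2
print(pan('T'), todo(C['T']+F@[-.03,-.034,.009]))
a=cv2.resize(vision.read_camera("top")[220:340,190:350],None,fx=3.5,fy=3.5,interpolation=2)
b=cv2.resize(vision.read_camera("side")[225:345,290:400],None,fx=2,fy=2,interpolation=2)
o=np.zeros((420,790,3),np.uint8);o[:,:560]=a;o[:240,565:785]=b;cv2.imwrite("pics/d3.png",o)
E
```

```text
clock: 10.55
position: [0.4165, 0.149, 0.114]
tool_rot: [0.104, 0.024, 0.994, -0.002]
ft_force: [0.0, 0.1, 0.5]
width: 0.0005
grip_force: 0.0
[-30.3 -30.3  75. ] (array([-0.0003, -0.0037,  0.066 ]), array([-0.   ,  0.   , -0.003]))
```

View pics/d3.png

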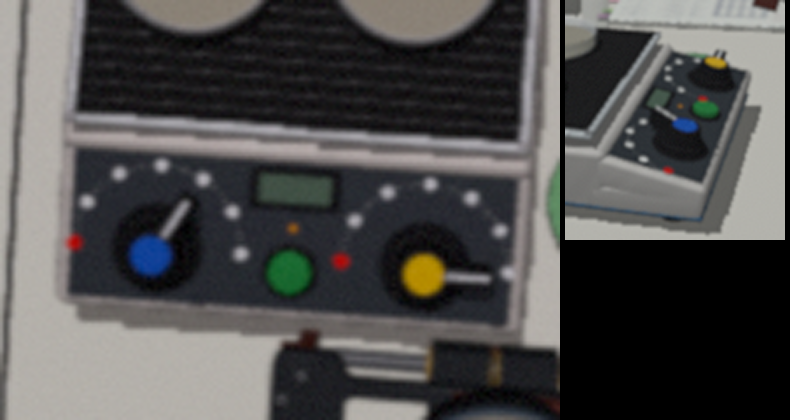

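The speed pointer, from (151,256) to (186,203), aims at the fourth white dot at (203,180), so the speed dial is set. The time dial gets the mirrored path.

To row units: 0.02 m is 0.05, 0.015 m is 0.0375.

```bash
echo '0,0,-0.0093,0.05,0,0,0
0,0,0,0.05,0,0,0
0,0,0,0.0375,0,0,0
0,0,0,0.0175,0,0,0
0,0,0,0.0075,0,0,0
0,0,0,0,0,0,0' | python3 shift.py; python3 -c "
from go import *
print(pan('T'))"; echo '0,-0.01,0,0,0,0,0
0,-0.01,0,0,0,0,0
0,-0.01,0,0,0,0,0
0,-0.0075,0,0,0,0,0
0,-0.005,-0.0025,0,0,0,0
0,-0.005,-0.0025,0,0,0,0
0,-0.005,-0.0025,0,0,0,0
0,-0.005,-0.0025,0,0,0,0
0,-0.005,-0.0025,0,0,0,0
0,-0.005,-0.0013,0,0,0,0
0,-0.005,-0.0013,0,0,0,0
0,0,0,0,0,0,0' | python3 shift.py; python3 -c "
from go import *
print(pan('T'))"
```

```text
clock: 11.15
position: [0.4307, 0.1463, 0.0499]
tool_rot: [0.104, 0.023, 0.994, -0.002]
ft_force: [0.2, -0.8, 0.8]
width: 0.0008
grip_force: 0.0
[-29.7 -32.3   9.4]
clock: 12.15
position: [0.4595, 0.1385, 0.0568]
tool_rot: [0.105, 0.024, 0.994, -0.002]
ft_force: [-0.1, 0.8, -0.3]
width: 0.0002
grip_force: 0.0
[  0.2 -38.8  10.1]
```

To row units: -0.0017 m is -0.0043, -0.0016 m is -0.004.

```bash
echo '0,-0.0043,0.0013,0,0,0,0
0,-0.0043,0.0013,0,0,0,0
0,-0.0043,0.0013,0,0,0,0
0,-0.0043,0.0015,0,0,0,0
0,-0.004,0.0028,0,0,0,0
0,-0.004,0.0028,0,0,0,0
0,-0.004,0.0028,0,0,0,0
0,-0.004,0.0028,0,0,0,0
0,0,0,0,0,0,0' | python3 shift.py; python3 -c "
from go import *
print(pan('T'))"; echo '0,-0.0043,0.0035,0,0,0,0
0,-0.0043,0.0035,0,0,0,0
0,-0.0043,0.0035,0,0,0,0
0,-0.0043,0.0035,0,0,0,0
0,-0.0045,0.004,0,0,0,0
0,-0.0045,0.004,0,0,0,0
0,-0.0045,0.004,0,0,0,0
0,-0.0045,0.004,0,0,0,0
0,-0.0045,0.004,0,0,0,0
0,0,0,0,0,0,0' | python3 shift.py; python3 -c "
from go import *
print(pan('T'))"
```

```text
clock: 12.9
position: [0.473, 0.1449, 0.0596]
tool_rot: [0.106, 0.023, 0.994, -0.002]
ft_force: [0.6, -0.1, -0.0]
width: 0.0006
grip_force: 0.0
[ 13.8 -31.8  10.1]
clock: 13.73
position: [0.4892, 0.158, 0.063]
tool_rot: [0.106, 0.023, 0.994, -0.002]
ft_force: [-0.1, 0.3, -0.4]
width: -0.0
grip_force: 0.0
[ 29.7 -18.   10.2]
```

To row units: -0.0018 m is -0.0045, 0.0016 m is 0.004.

```bash
echo '0,-0.0045,0.0045,0,0,0,0
0,-0.0045,0.0045,0,0,0,0
0,-0.0045,0.0045,0,0,0,0
0,-0.0045,0.004,0,0,0,0
0,0,0.0035,0,0,0,0
0,0,0.0035,0,0,0,0
0,0,0.003,0,0,0,0
0,0,0,0,0,0,0' | python3 shift.py; python3 -c "
from go import *
print(pan('T'))";echo '0,0,-0.0075,0,0,0,0
0,0,-0.01,0,0,0,0
0,0,0,-0.0375,0,0,0
0,0,0,-0.0625,0,0,0
0,0,0,-0.0625,0,0,0
0,0.05,0,0,0,0,0
0,0.05,0,0,0,0,0
0,0.0675,0,0,0,0,0
0,0,0,0,0,0,0
0,0,0,0,0,0,0' | python3 shift.py
python3 - <<'E'
from go import *
import cv2
print(pan('K'))
a=cv2.resize(vision.read_camera("top")[220:340,190:350],None,fx=3.5,fy=3.5,interpolation=2)
b=cv2.resize(vision.read_camera("side")[225:345,290:400],None,fx=2,fy=2,interpolation=2)
o=np.zeros((420,790,3),np.uint8);o[:,:560]=a;o[:240,565:785]=b;cv2.imwrite("pics/d4.png",o)
E
```

```text
clock: 14.4
position: [0.4951, 0.1677, 0.0638]
tool_rot: [0.104, 0.023, 0.994, -0.002]
ft_force: [0.2, 0.2, 0.6]
width: 0.0004
grip_force: 0.0
[35.1 -8.   9.9]
clock: 15.23
position: [0.415, 0.1643, 0.1135]
tool_rot: [0.104, 0.023, 0.994, -0.002]
ft_force: [0.1, 0.0, 0.4]
width: 0.0003
grip_force: 0.0
[-26.1 -83.2  67.5]
```

View pics/d4.png

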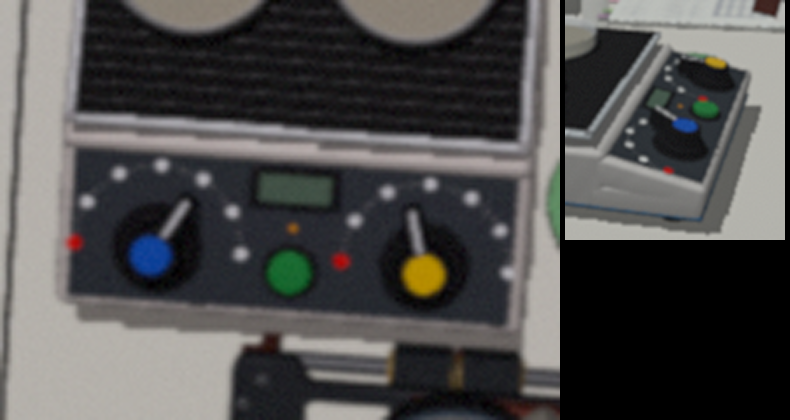

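The time pointer, from (424,275) to (412,212), seems to lie between the second and third dots. I'll compute its angle.

Run:
```python
from go import *
from h import plane
n=F[:,2]
for k,l in(("S",[(151,256),(186,203)]),("T",[(424,275),(412,212)])):
    q=[(plane("top",(190+x/3.5-.4,220+y/3.5-.4),C[k]+n*.02,n)-C[k])@F for x,y in l]
    d=q[1]-q[0]; print(k,np.round(q,4),np.degrees(np.arctan2(d[0],d[1])),np.degrees(np.arctan2(q[1][0],q[1][1])))
```

```text
S [[-0.001  -0.0005  0.02  ]
 [ 0.0268 -0.0163  0.02  ]] 119.48988086495676 121.26179893982773
T [[-0.0005 -0.0002  0.02  ]
 [ 0.0306  0.008   0.02  ]] 75.21142606870859 75.33240434216118
```

The time dial sits balanced on the 75° crest. I'll go back and push it a little further.

To row units: -0.025 m is -0.0625, -0.016 m is -0.04.

```bash
echo '0,-0.0625,0,0,0,0,0
0,-0.0625,0,0,0,0,0
0,-0.04,0,0,0,0,0
0,0,0,0.0625,0,0,0
0,0,0,0.0625,0,0,0
0,0,0,0.025,0,0,0
0,0,0,0.0125,0,0,0
0,0,0,0,0,0,0' | python3 shift.py; python3 -c "
from go import *
print(pan('T'))"
```

```text
clock: 16.0
position: [0.4939, 0.1605, 0.0628]
tool_rot: [0.104, 0.024, 0.994, -0.003]
ft_force: [-0.3, 0.1, 0.4]
width: 0.001
grip_force: 0.0
[ 34.1 -15.2   9.1]
```

To row units: 0.0025 m is 0.0063, 0.002 m is 0.005.

```bash
echo '0,-0.0025,0.0063,0,0,0,0
0,0,0.005,0,0,0,0
0,0,0.0038,0,0,0,0
0,0,0.0038,0,0,0,0
0,0,0.003,0,0,0,0
0,0,0.003,0,0,0,0
0,0,0.003,0,0,0,0
0,0,0.003,0,0,0,0
0,0,0,0,0,0,0' | python3 shift.py; python3 -c "
from go import *
print(pan('T'))";echo '0,0,-0.01,0,0,0,0
0,0,-0.015,0,0,0,0
0,0,0,-0.0375,0,0,0
0,0,0,-0.0625,0,0,0
0,0,0,-0.0625,0,0,0
0,0.05,0,0,0,0,0
0,0.05,0,0,0,0,0
0,0.0675,0,0,0,0,0
0,0,0,0,0,0,0
0,0,0,0,0,0,0' | python3 shift.py
python3 - <<'E'
from go import *
import cv2
print(pan('K'),todo(C['K']+F@[0,0,.01]))
a=cv2.resize(vision.read_camera("top")[220:340,190:350],None,fx=3.5,fy=3.5,interpolation=2)
cv2.imwrite("pics/d5.png",a)
E
```

```text
clock: 16.75
position: [0.4955, 0.1733, 0.064]
tool_rot: [0.105, 0.023, 0.994, -0.002]
ft_force: [0.2, 0.3, -0.3]
width: 0.0003
grip_force: 0.0
[35.4 -2.3 10. ]
clock: 17.58
position: [0.4149, 0.1662, 0.1133]
tool_rot: [0.104, 0.023, 0.994, -0.002]
ft_force: [1.5, -0.7, -0.4]
width: 0.0005
grip_force: 0.0
[-26.4 -81.3  67.4] (array([-0.0264,  0.0813,  0.0574]), array([-0., -0., -0.]))
```

View pics/d5.png

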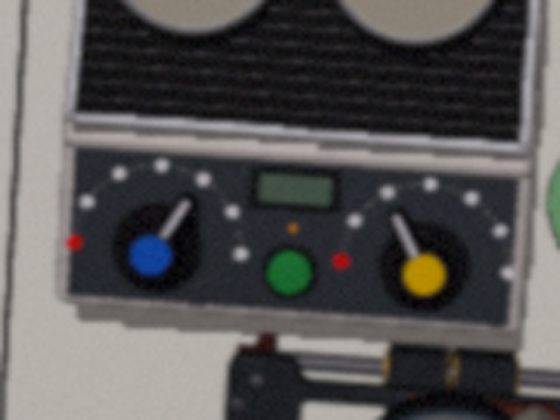

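Both dials are now home: the time pointer runs from (424,275) to (396,216), about 60°. Next is the key.

The rows are not in the units I measure in: shifts go in shares of 0.4 m and turns go in shares of pi/2 rad. I convert before sending: 0.0273 m is 0.0683, 0.027 m is 0.0675.

```bash
echo '0,-0.033,0.0675,0,0,0,0
0,-0.033,0.0675,0,0,0,0
0,0,0.0683,0,0,0,0
0,0,0,0.0625,0,0,0
0,0,0,0.05,0,0,0
0,0,0,0.025,0,0,0
0,0,0,0.0063,0,0,0
0,0,0,0,0,0,0
0,0,0,0,0,0,0' | python3 shift.py; python3 -c "
from go import *
print(pan('K'))"; echo '0,0,0,0.0038,0,0,0
0,0,0,0.0038,0,0,0
0,0,0,0.0038,0,0,0
0,0,0,0.0025,0,0,0
0,0,0,0.0025,0,0,0
0,0,0,0,0,0,0' | python3 shift.py;python3 -c "
from go import *
print(pan('K'),st()[0]['ft_force']@F)"
```

```text
clock: 18.38
position: [0.4581, 0.246, 0.0633]
tool_rot: [0.105, 0.024, 0.994, -0.002]
ft_force: [0.4, 0.2, -0.6]
width: 0.0008
grip_force: 0.0
[ 2.   0.4 10.2]
clock: 18.88
position: [0.4589, 0.2462, 0.0564]
tool_rot: [0.105, 0.023, 0.994, -0.002]
ft_force: [-0.3, 0.6, 0.3]
width: 0.0006
grip_force: 0.0
[1.3 0.6 3.4] [-0.22307183  0.56123299  0.31293528]
```

To row units: 0.001 m is 0.0025.

```bash
for i in 1 2; do echo '0,0,0,0.0025,0,0,0
0,0,0,0.0025,0,0,0
0,0,0,0.0025,0,0,0
0,0,0,0,0,0,0' | python3 shift.py >/dev/null;python3 -c "
from go import *
print(pan('K'),st()[0]['ft_force']@F)"; done
```

```text
[1.4 0.6 0.3] [-1.14526405  0.37254013  1.89006125]
[ 1.4  0.6 -2.6] [-0.24131747  0.77523473  5.52871547]
```

To row units: 0.0005 m is 0.0013.

```bash
for i in 1 2; do echo '0,0,0,0.0013,0,0,0
0,0,0,0.0013,0,0,0
0,0,0,0,0,0,0' | python3 shift.py >/dev/null;python3 -c "
from go import *
print(pan('K'),st()[0]['ft_force']@F)"; done
```

```text
[ 1.4  0.6 -3. ] [-1.92202724 -0.01294533 13.79614081]
[ 1.5  0.6 -3.3] [-4.98991913 -1.14596977 25.73128576]
```

The force rises steeply, so the key is fully down. I'll retreat and check.

To row units: -0.03 m is -0.075, -0.025 m is -0.0625.

```bash
echo '0,0,0,-0.0075,0,0,0
0,0,0,-0.0125,0,0,0
0,0,0,-0.025,0,0,0
0,0,0,-0.0625,0,0,0
0,0,0,-0.075,0,0,0
0,0.075,0,0,0,0,0
0,0.075,0,0,0,0,0
0,0.05,0,0,0,0,0
0,0,0,0,0,0,0
0,0,0,0,0,0,0' | python3 shift.py
python3 - <<'E'
from go import *
import cv2
a=cv2.resize(vision.read_camera("top")[150:330,190:400],None,fx=3,fy=3,interpolation=2)
cv2.imwrite("pics/d6.png",a)
E
```

```text
clock: 20.88
position: [0.3667, 0.2506, 0.1036]
tool_rot: [0.105, 0.023, 0.994, -0.002]
ft_force: [0.2, 0.7, 0.4]
width: 0.0004
grip_force: 0.0
```

View pics/d6.png

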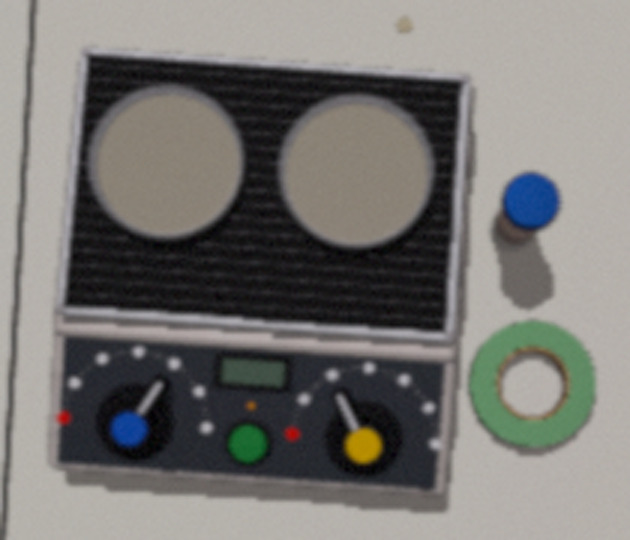

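The speed pointer is on dot 4 at (174,364), the time pointer is on dot 2 at (332,375), and the dishes, tube and tape have not moved.

```bash
python3 -c "
from plant import bot, vision
print(bot.close_job())"
```

```text
the job is handed in; nothing more can be done
None
```

I set the speed dial to its fourth white dot and the time dial to its second, then pressed the start key fully down, released it, and handed the job in at about 21 s; the hand-in gave no verdict.

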